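# Seal the coffee box with its T-handle latch

### The arm

A 6-joint arm with a two-finger parallel gripper is mounted at the origin on the work surface. World frame = base frame: x ahead of the robot, y to its left, z up, the work surface at z = 0. Lengths are in m, angles in degrees, forces in N, time in s.
With the tool pointing down it reaches from about 0.375 to 0.9 m from the base axis. Payload 3.1 kg.
Tool frame: the origin (TCP) lies midway between the tips of the shut fingers; the grasp point (between the pads) lies 19 mm behind it; z points along the fingers, y is the line along which they close (so a half turn about z gives the same grasp; the last joint's range is limited). The gripper opens to 87 mm and grips with 3 to 60 N. Pads are 19 mm wide; open, the fingers measure 117 mm over their backs; the gripper's body (75 mm by 190 mm) begins 51 mm behind the grasp point.
Start: joints at [-74.914, 30.224, 82.088, -0, 67.689, -10.227], TCP at [0.267, -0.565, 0.223] pointing down, gripper open.
Joint ranges: [-176.69, 176.69], [-43.24, 126.21], [12.49, 139.97], [-82, 262], [0, 151.66], [-163.58, 163.58]. Speed limits (degrees/s): [159.86, 159.86, 180, 180, 180, 180].

### API

Orientations are given as a 3x3 rotation matrix whose columns are the frame's x, y, z axes.
In Python, from rig import read_state, optics, bot gives the robot as it stands. The module is installed in compiled form; this text tells all that it offers.
- The arm moves only by the tool send_rows, never from a script. Its argument "commands" is a list of rows, each a list of 7 numbers: the turn, a rotation vector about the tool's x, y, z in units of 5 degrees (1.0 is 5 degrees), then the shift along the tool's x, y, z in units of 30 mm (1.0 is 30 mm), then the opening, from 0 (shut) to 1 (fully open). In form: [[rx, ry, rz, tx, ty, tz, gripper], ...]. A call has 1 to 20 rows; each row is the pose to reach, as a shift and turn from the pose commanded when the call began, along the tool's axes at that moment; what a row does not reach only later rows make up. A row lasts 1/12 s, in which the tool goes at most 41.7 mm and 7.16 degrees, less where a joint would pass 70% of its speed; a pose out of reach is approached as far as the arm can. A call with a gripper value outside its range is refused whole. The fingers move at their own pace and stop on an object; the grip force is fixed at half the most. Time passes only in rows, so rows that repeat a pose let the fingers close. It gives the time, the measured TCP pose, the force, the opening and the grip force at its end, in the units of the state.
- read_state(): the state, without advancing time (a new reading comes with each control period).
- optics.capture(name): name is "scene" or "top" or "wrist"; returns a dict with "image" (400x640x3 uint8, blue, green, red), "intrinsics" (3x3 intrinsics, pixels), "extrinsics" (4x4, takes a point from world to camera coordinates); the wrist camera has in their place "T_tool_cam" (4x4, takes a point from camera to tool coordinates, whose origin is the TCP and whose axes are the flange's). Camera axes: x right, y down, z forward; pixel columns grow to the right and rows downward; lengths in m; the calibration is good to about 2 mm. A picture is of the moment at which its call begins: read the wrist's pose just before it. There is no depth.
- bot.hand_in(): hands the job in; it is judged then, once.
The state is a dict: "time_s": time; "joint_positions": joint angles; "qvel": joint speeds; "tau": joint torques, N m; "position": TCP position; "tcp_rot": TCP orientation; "force": force on the tool from outside, world axes, zero at the start; "moment": the same for the moment, N m; "opening": opening from 0.0 (shut) to 1.0 (fully open); "grasp_force": force on a finger pad.
Only numpy, scipy, OpenCV 4.12 (cv2) and the standard library are available. Lean on these libraries where they do the work, as an engineer would, in place of code of your own. Each camera call takes 0.05 s, during which the arm holds its last target. There are 200 camera calls.

### The job

Close the lid of the steel coffee box without slamming it, then turn the T-handle on the lid clockwise (seen from above) all the way, so that the latch draws the lid tight onto its rubber gasket. Turn it in two goes: about half way, let go completely, then take a fresh grip and finish. Do not disturb the moka pot, canister, cup or glass dish, and leave the T-handle released at the end.

Things in the scene. Friction and masses are not known exactly. Their poses are not given: they have to be found in the camera images.
- caddy: steel storage box, 170 (its x) by 190 (its y) by 100 mm high to the hinge axis, fixed to the shelf. Origin: centre of its underside; z up. The lid's hinge runs along its +y axis at its far (+x) rim, 85 mm from the centre; its front is -x. Its underside is on the shelf (z = 0).
- lid_hinge (a point): middle of the lid's hinge axis, 100 mm above the shelf; the underside of the lid plate lies in the plane through this axis. Turns with the lid.
- lid_front (a point): middle of the lid's free (front) edge, on its top face, 170 mm from the hinge. The lid is a steel plate 170 x 190 x 12 mm, 0.35 kg.
- lid (a joint): lid angle, rad: 0 = level, grows as it opens about the far rim. Starts at 1.0 to 1.35, top face and T-handle turned away from the robot. Stiff damped hinge (0.28 N m): stays above about 0.75, below that sinks slowly by itself; can be pushed down on its top face. Resting on the gasket 0.03 to 0.05; drawn tight about 0.01. Keep the latch below 0.9 while the lid comes down.
- tee (a joint): T-handle angle, rad: 0 = open stop, grows clockwise seen from above the closed lid, 2.5 = closed stop; starts at 0 to 0.35. With the lid down, a pawl inside meets the keeper from about 1.2 and draws the lid down until 2.2; from there to 2.5 it only dwells. It stays where it is left; turning takes 0.1 to 0.4 N m.
- tee_grip (a point): centre of the T-handle's cross bar (74 long, 13 wide, 14 mm tall), on the turning axis, 44 mm above the lid's top face on an 11 mm thick shank. The axis is square to the lid, on its centre line, 115 mm from the hinge (30 mm in front of the box's centre). x axis: along the bar; z axis: out of the lid. At 2.4 the bar points to the box's front and back.
- turntable: round plastic turntable, 260 mm across, 26 mm high, fixed, standing to the box's -y side; origin: centre of its underside.
- moka: black moka pot on the turntable, 94 mm across and 177 mm high, 0.5 kg; handle sticks out 88 mm to its +y. Origin: centre of its underside, z up.
- canister: tin canister with snap lid on the turntable, 80 mm across, 118 mm high. Origin: centre of its underside.
- cup: white demitasse cup on the turntable, 60 mm across, 55 mm high. Origin: centre of its underside.
- dish: glass dish 100 mm across and 28 mm high with a spare rubber-rimmed funnel standing in it (one piece, 70 mm high), on the box's +y side. Origin: centre of its underside.

How it is judged:
By the outcome, as a careful person would: the job done as asked, in the order asked, and still so for the second after the job is handed in, with the robot touching nothing.
It also fails if it takes over 51 s, if anything falls off the work surface, if the arm or the gripper's body presses on something with over 40 N, if the wrist force passes 120 N, or if a joint passes its speed limit or range.

## Working session

There is one attempt and no reset: what is moved stays moved. The work goes in short steps, Python scripts to look and compute and a tool call to move; the robot and the scene stay as the last step left them, time stands still between calls to the robot, and variables do not carry over. Pictures are saved under pics/ and viewed, at most 10 in all, crops included, and the job is handed in when it is done.

Besides the shell and the picture viewer there is one more tool, called after "Emit:" in YAML: its name, and indented under it one key for each argument. send_rows: Moves the arm, as the interface text tells. Its arguments: {"type":"object","properties":{"commands":{"type":"array","items":{"type":"array","items":{"type":"number"}}}},"required":["commands"]}

```bash
mkdir -p pics; python3 - <<'E'
from rig import read_state, optics, bot
import cv2,numpy as np
for n in("scene","top"):
    c=optics.capture(n);cv2.imwrite(f"pics/{n}0.png",c["image"]);np.savez(f"{n}0.npz",**c)
    E=np.array(c["extrinsics"]);print(n,np.round(c["intrinsics"],1).tolist(),np.round(E,3).tolist(),-E[:3,:3].T@E[:3,3])
s=read_state();print(s["time_s"],s["position"],np.round(s["tcp_rot"],3).tolist(),s["opening"])
E
```

```text
scene [[392.1, 0.0, 321.4], [0.0, 392.1, 201.8], [0.0, 0.0, 1.0]] [[-0.254, 0.967, -0.016, 0.128], [0.814, 0.204, -0.543, -0.39], [-0.522, -0.151, -0.84, 1.355], [0.0, 0.0, 0.0, 1.0]] [1.05743551 0.16091436 0.92827139]
top [[441.6, 0.0, 308.7], [0.0, 441.6, 197.0], [0.0, 0.0, 1.0]] [[0.007, -1.0, -0.009, 0.011], [-0.996, -0.006, -0.087, 0.537], [0.086, 0.009, -0.996, 1.056], [0.0, 0.0, 0.0, 1.0]] [0.4437635  0.00517085 1.09817443]
0.1 [ 0.26707894 -0.56430697  0.22167252] [[0.904, 0.428, -0.001], [0.428, -0.904, 0.002], [0.0, -0.002, -1.0]] 0.9984219086931853
```

View pics/scene0.png

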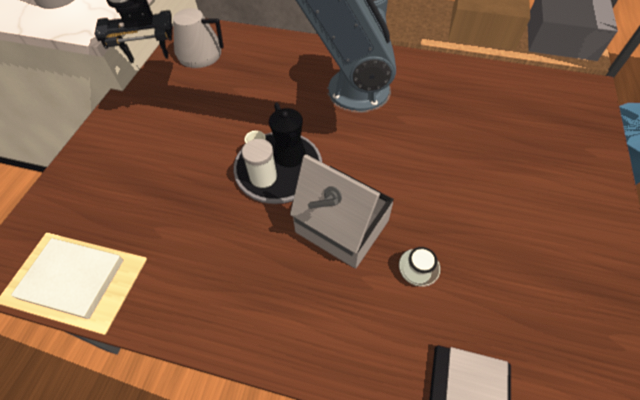

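View pics/top0.png

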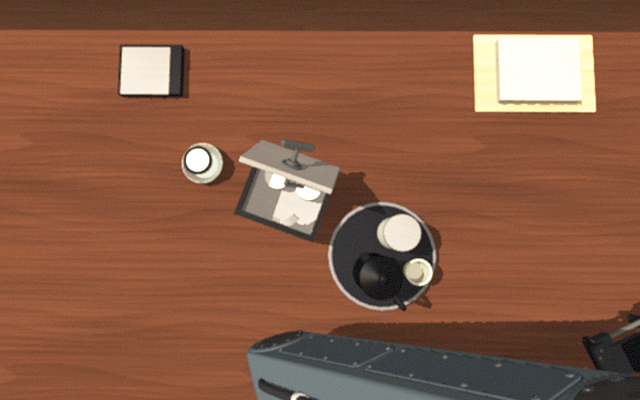

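The top view shows the box at about (285,195), with its front edge running (237,212)–(317,241), the lid raised with the tee at (297,147), the turntable at (383,255) and the dish at (202,163). I'll enlarge both views for exact corners.

```bash
python3 - <<'E'
import cv2,numpy as np
a=np.load("top0.npz")["image"][125:255,220:350];b=np.load("scene0.npz")["image"][145:275,280:410]
f=lambda i:cv2.resize(i,(0,0),fx=6,fy=4.6,interpolation=cv2.INTER_CUBIC)
for n,i in(("a",a),("b",b)):
    g=cv2.resize(i,None,fx=4.5,fy=4.5,interpolation=cv2.INTER_CUBIC)
    for k in range(0,130,10):
        cv2.line(g,(int(k*4.5),0),(int(k*4.5),6 if k%50 else 14),(0,255,0),1);cv2.line(g,(0,int(k*4.5)),(6 if k%50 else 14,int(k*4.5)),(0,255,0),1)
    cv2.imwrite(f"pics/crop_{n}.png",g)
E
```

```text
(no output)
```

View pics/crop_a.png

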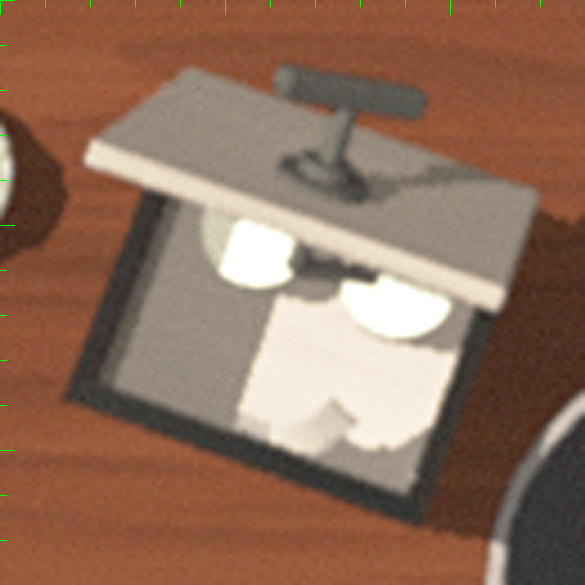

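View pics/crop_b.png

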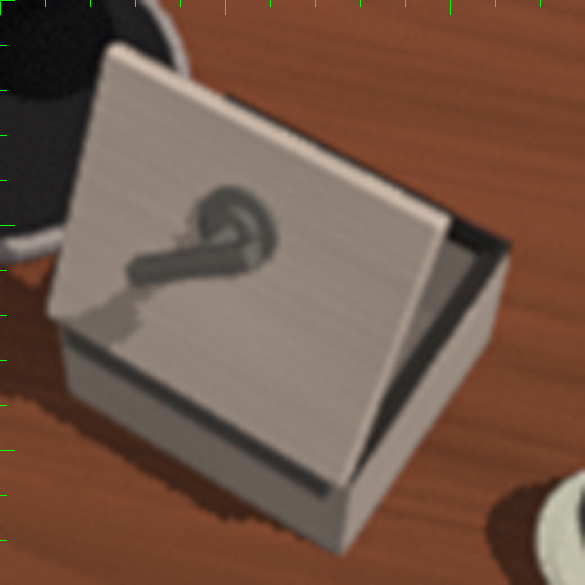

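The crops give these points.
- **Top view:** front rim corners (234.4,213.4) and (313.8,241.2), lid front-edge corners (240.4,156.1) and (332.2,189.4), bar ends (283.8,142.8) and (312.2,147.7).
- **Scene view:** the same lid corners at (377.8,196.6) and (304,157.2), and the back foot corners at (356,267.9) and (295.6,232.1).

```bash
cat > h.py <<'E'
import numpy as np,cv2
C={n:np.load(f"{n}0.npz") for n in("top","scene")}
def ray(n,p):
    c=C[n];E=c["extrinsics"];d=E[:3,:3].T@np.linalg.solve(c["intrinsics"],[p[0],p[1],1]);return -E[:3,:3].T@E[:3,3],d/np.linalg.norm(d)
def plane(n,p,z):
    o,d=ray(n,p);return o+d*(z-o[2])/d[2]
def tri(a,b):
    o,d=ray("top",a);p,e=ray("scene",b);s,*_=np.linalg.lstsq(np.c_[d,-e],p-o,rcond=None)
    x,y=o+s[0]*d,p+s[1]*e;return (x+y)/2,np.linalg.norm(x-y)
E
python3 - <<'E'
from h import *
np.set_printoptions(precision=4,suppress=True)
fl=plane("top",(234.4,213.4),.098);fr=plane("top",(313.8,241.2),.098)
bl=plane("scene",(356,267.9),0);br=plane("scene",(295.6,232.1),0);fs=plane("scene",(392.9,199.4),.098)
print("fl",fl,fs,"fr",fr,"w",np.linalg.norm(fl-fr),"bl",bl,"br",br,np.linalg.norm(bl-br))
for e in(fl-fr,bl-br):print("y-dir yaw",np.degrees(np.arctan2(-e[0],e[1])))
print("centres",(fl+fr)/2,(bl+br)/2,(fl+fr+bl+br)[:2]/4)
L=tri((240.4,156.1),(377.8,196.6));R=tri((332.2,189.4),(304,157.2));print("lid",L,R)
for n,p in(("left bar",((283.8,142.8),)),("right",((312.2,147.7),))):print(n,plane("top",p[0],.22))
print("tt",plane("top",(383,255),.026),"dish",plane("top",(202,163),.02),"canister top",plane("top",(401,232),.144),"moka top",plane("top",(381,277),.2))
yaw=np.arctan2(-(fl-fr)[0],(fl-fr)[1])
E
```

```text
fl [0.4922 0.1828 0.098 ] [0.4905 0.1846 0.098 ] fr [0.4307 0.0022 0.098 ] w 0.19074295533067065 bl [0.6524 0.1297 0.    ] br [ 0.5912 -0.0489  0.    ] 0.1887982693020902
y-dir yaw -18.809840960185653
y-dir yaw -18.9054607755185
centres [0.4615 0.0925 0.098 ] [0.6218 0.0404 0.    ] [0.5416 0.0665]
lid (array([0.5961, 0.1477, 0.251 ]), np.float64(0.002684118875902979)) (array([ 0.5319, -0.0304,  0.2508]), np.float64(0.003724323582084511))
left bar [0.6295 0.0643 0.22  ]
right [0.6198 0.0069 0.22  ]
tt [ 0.3979 -0.1647  0.026 ] dish [0.6201 0.2795 0.02  ] canister top [ 0.4523 -0.185   0.144 ] moka top [ 0.3615 -0.1328  0.2   ]
```

```bash
cat >> h.py <<'E'
from scipy.spatial.transform import Rotation as Ro
Y=np.radians(-18.9);ex=np.array([np.cos(Y),np.sin(Y),0]);ey=np.array([-np.sin(Y),np.cos(Y),0])
H=np.array([.6219,.0390,0])
def bx(X,y,z):return H+X*ex+y*ey+[0,0,z]      # from hinge, box axes
def row(P,R,p,yaw):
    c,s=np.cos(np.radians(yaw)),np.sin(np.radians(yaw));T=np.array([[c,s,0],[s,-c,0],[0,0,-1.]])
    return np.round(np.r_[Ro.from_matrix(R.T@T).as_rotvec(degrees=True)/5,R.T@(p-P)/.03],2).tolist()
def rows(tg):
    from rig import read_state
    s=read_state();print(s["time_s"],np.round(s["position"],4),"F",np.round(s["force"],1),s["opening"])
    for p,yaw in tg:print(row(np.array(s["position"]),np.array(s["tcp_rot"]),np.array(p),yaw))
def arc(t,r=.15):return bx(-r*np.cos(t)+.012*np.sin(t)+.010,.065,.1+r*np.sin(t)+.012*np.cos(t))
E
python3 - <<'E'
from h import *
rows([((.267,-.565,.36),25.3),(bx(.03,.065,.36),-18.9),(bx(.03,.065,.24),-18.9)])
E
```

```text
0.1 [ 0.2671 -0.5643  0.2217] F [-0.5  0.4  0.2] 0.9984219086931853
[-0.02, -0.0, 0.0, -0.01, 0.01, -4.61]
[-0.02, 0.01, 8.84, 21.52, -13.99, -4.58]
[-0.02, 0.01, 8.84, 21.52, -13.98, -0.58]
```

Emit:
send_rows:
  commands:
    - [0, 0, 0, 0, 0, -4.6, 0]
    - [0, 0, 0, 0, 0, -4.6, 0]
    - [0, 0, 0, 0, 0, -4.6, 0]
    - [0, 0, 0, 0, 0, -4.6, 0]
    - [0, 0, 8.84, 21.5, -14, -4.6, 0]
    - [0, 0, 8.84, 21.5, -14, -4.6, 0]
    - [0, 0, 8.84, 21.5, -14, -4.6, 0]
    - [0, 0, 8.84, 21.5, -14, -4.6, 0]
    - [0, 0, 8.84, 21.5, -14, -4.6, 0]
    - [0, 0, 8.84, 21.5, -14, -4.6, 0]
    - [0, 0, 8.84, 21.5, -14, -4.6, 0]
    - [0, 0, 8.84, 21.5, -14, -4.6, 0]
    - [0, 0, 8.84, 21.5, -14, -4.6, 0]
    - [0, 0, 8.84, 21.5, -14, -4.6, 0]
    - [0, 0, 8.84, 21.5, -14, -4.6, 0]
    - [0, 0, 8.84, 21.5, -14, -4.6, 0]
    - [0, 0, 8.84, 21.5, -14, -4.6, 0]
    - [0, 0, 8.84, 21.5, -14, -4.6, 0]
    - [0, 0, 8.84, 21.5, -14, -4.6, 0]
    - [0, 0, 8.84, 21.5, -14, -4.6, 0]

```text
time_s: 1.77
position: [0.6135, -0.0011, 0.3601]
tcp_rot: [[0.946, -0.323, -0.001], [-0.323, -0.946, 0.0], [-0.001, 0.0, -1.0]]
force: [1.2, -1.3, 0.4]
opening: 0.0
grasp_force: 0.0
```

```bash
python3 - <<'E'
from h import *
rows([(bx(.03,.065,.36),-18.9),(bx(.03,.065,.24),-18.9)])
E
```

```text
1.7667 [ 0.6135 -0.0011  0.3601] F [ 1.2 -1.3  0.4] 0.00026952964197244516
[0.0, 0.01, 0.01, 0.83, -3.52, 0.0]
[0.0, 0.01, 0.01, 0.84, -3.52, 4.0]
```

Emit:
send_rows:
  commands:
    - [0, 0, 0, 0.83, -3.5, 0, 0]
    - [0, 0, 0, 0.83, -3.5, 0, 0]
    - [0, 0, 0, 0.83, -3.5, 0, 0]
    - [0, 0, 0, 0.83, -3.5, 4, 0]
    - [0, 0, 0, 0.83, -3.5, 4, 0]
    - [0, 0, 0, 0.83, -3.5, 4, 0]
    - [0, 0, 0, 0.83, -3.5, 4, 0]
    - [0, 0, 0, 0.83, -3.5, 4, 0]

```text
time_s: 2.43
position: [0.6691, 0.0882, 0.238]
tcp_rot: [[0.946, -0.324, -0.006], [-0.324, -0.946, 0.0], [-0.006, 0.002, -1.0]]
force: [-0.0, -0.6, 1.1]
opening: 0.005
grasp_force: 0.0
```

```bash
python3 - <<'E'
from h import *
rows([(arc(t),-18.9) for t in (1.15,1.1,1.05,1.0,.95,.9,.85,.8,.75,.7,.65,.6,.55,.5,.45,.4,.35,.3,.2,.1)])
E
```

```text
2.4333 [0.6691 0.0882 0.238 ] F [-0.  -0.6  1.1] 0.005477538041074489
[0.02, 0.07, 0.0, -2.3, -0.11, -0.11]
[0.02, 0.07, 0.0, -2.53, -0.11, -0.02]
[0.02, 0.07, 0.0, -2.76, -0.11, 0.08]
[0.02, 0.07, 0.0, -2.99, -0.11, 0.2]
[0.02, 0.07, 0.0, -3.2, -0.11, 0.32]
[0.02, 0.07, 0.0, -3.41, -0.11, 0.46]
[0.02, 0.07, 0.0, -3.62, -0.11, 0.6]
[0.02, 0.07, 0.0, -3.81, -0.11, 0.76]
[0.02, 0.07, 0.0, -4.0, -0.11, 0.92]
[0.02, 0.07, 0.0, -4.18, -0.11, 1.1]
[0.02, 0.07, 0.0, -4.35, -0.11, 1.28]
[0.02, 0.07, 0.0, -4.51, -0.11, 1.48]
[0.02, 0.07, 0.0, -4.67, -0.11, 1.68]
[0.02, 0.07, 0.0, -4.81, -0.11, 1.88]
[0.02, 0.07, 0.0, -4.94, -0.11, 2.1]
[0.02, 0.07, 0.0, -5.06, -0.11, 2.32]
[0.02, 0.07, 0.0, -5.17, -0.11, 2.54]
[0.02, 0.07, 0.0, -5.26, -0.11, 2.77]
[0.02, 0.07, 0.0, -5.42, -0.11, 3.25]
[0.02, 0.07, 0.0, -5.53, -0.11, 3.74]
```

Emit:
send_rows:
  commands:
    - [0, 0, 0, -1.2, 0, -0.1, 0]
    - [0, 0, 0, -2.0, 0, -0.1, 0]
    - [0, 0, 0, -2.3, 0, -0.1, 0]
    - [0, 0, 0, -2.42, 0, -0.06, 0]
    - [0, 0, 0, -2.53, 0, -0.02, 0]
    - [0, 0, 0, -2.65, 0, 0.03, 0]
    - [0, 0, 0, -2.76, 0, 0.08, 0]
    - [0, 0, 0, -2.88, 0, 0.14, 0]
    - [0, 0, 0, -2.99, 0, 0.2, 0]
    - [0, 0, 0, -3.1, 0, 0.26, 0]
    - [0, 0, 0, -3.2, 0, 0.32, 0]
    - [0, 0, 0, -3.31, 0, 0.39, 0]
    - [0, 0, 0, -3.41, 0, 0.46, 0]
    - [0, 0, 0, -3.52, 0, 0.53, 0]
    - [0, 0, 0, -3.62, 0, 0.6, 0]
    - [0, 0, 0, -3.72, 0, 0.68, 0]
    - [0, 0, 0, -3.81, 0, 0.76, 0]
    - [0, 0, 0, -3.91, 0, 0.84, 0]
    - [0, 0, 0, -4.0, 0, 0.92, 0]
    - [0, 0, 0, -4.09, 0, 1.01, 0]

```text
time_s: 4.1
position: [0.5542, 0.1279, 0.21]
tcp_rot: [[0.946, -0.324, -0.0], [-0.324, -0.946, -0.0], [-0.0, 0.0, -1.0]]
force: [-0.1, 0.3, 0.3]
opening: 0.004
grasp_force: 0.4
```

```bash
python3 - <<'E'
from h import *
from rig import optics
rows([(arc(t),-18.9) for t in (.7,.65,.6,.55,.5,.45,.4,.35,.3)])
c=optics.capture("scene");cv2.imwrite("pics/scene1.png",cv2.resize(c["image"][130:290,260:430],None,fx=3,fy=3))
E
```

```text
4.1 [0.5542 0.1279 0.21  ] F [-0.1  0.3  0.3] 0.004047753420920383
[0.0, 0.0, 0.0, -0.14, -0.09, 0.14]
[0.0, 0.0, 0.0, -0.31, -0.09, 0.32]
[0.0, 0.0, 0.0, -0.47, -0.09, 0.51]
[0.0, 0.0, 0.0, -0.63, -0.09, 0.71]
[0.0, 0.0, 0.0, -0.77, -0.09, 0.92]
[0.0, 0.0, 0.0, -0.9, -0.09, 1.13]
[0.0, 0.0, 0.0, -1.02, -0.09, 1.35]
[0.0, 0.0, 0.0, -1.13, -0.09, 1.58]
[0.0, 0.0, 0.0, -1.23, -0.09, 1.81]
```

View pics/scene1.png

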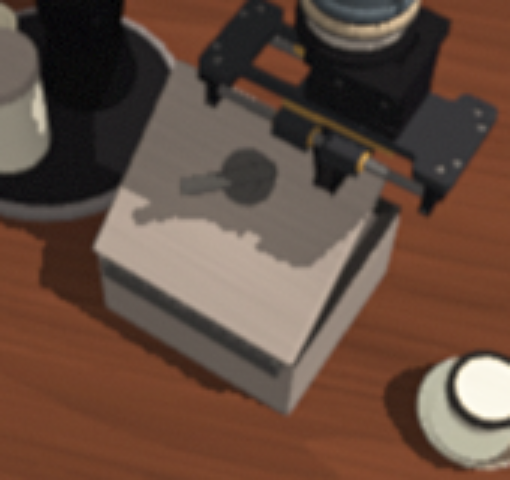

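The finger at crop (335,170) is pressing the lid near its front +y corner, and the lid has come partly down with the tee untouched at (250,180). I'll keep pushing at the same slow pace.

Emit:
send_rows:
  commands:
    - [0, 0, 0, -0.14, 0, 0.14, 0]
    - [0, 0, 0, -0.22, 0, 0.23, 0]
    - [0, 0, 0, -0.31, 0, 0.32, 0]
    - [0, 0, 0, -0.39, 0, 0.41, 0]
    - [0, 0, 0, -0.47, 0, 0.51, 0]
    - [0, 0, 0, -0.55, 0, 0.61, 0]
    - [0, 0, 0, -0.63, 0, 0.71, 0]
    - [0, 0, 0, -0.7, 0, 0.81, 0]
    - [0, 0, 0, -0.77, 0, 0.92, 0]
    - [0, 0, 0, -0.83, 0, 1.02, 0]
    - [0, 0, 0, -0.9, 0, 1.13, 0]
    - [0, 0, 0, -0.96, 0, 1.24, 0]
    - [0, 0, 0, -1.02, 0, 1.35, 0]
    - [0, 0, 0, -1.02, 0, 1.35, 0]
    - [0, 0, 0, -1.02, 0, 1.35, 0]

```text
time_s: 5.4
position: [0.5253, 0.1377, 0.1695]
tcp_rot: [[0.946, -0.324, -0.001], [-0.324, -0.946, -0.0], [-0.001, 0.0, -1.0]]
force: [0.3, 0.7, 0.5]
opening: 0.009
grasp_force: 0.0
```

```bash
python3 - <<'E'
from h import *
from rig import optics
rows([(bx(-.115,0,.3),107)])
c=optics.capture("scene");np.savez("scene2.npz",**c);d=optics.capture("top");np.savez("top2.npz",**d)
f=lambda i:cv2.resize(i,None,fx=2.8,fy=2.8)
cv2.imwrite("pics/two2.png",np.hstack([f(c["image"][140:280,270:410]),f(d["image"][125:265,210:350])]))
E
```

```text
5.4 [0.5253 0.1377 0.1695] F [0.3 0.7 0.5] 0.008971037663288934
[-0.01, 0.01, -25.18, 0.27, 2.07, -4.35]
```

View pics/two2.png

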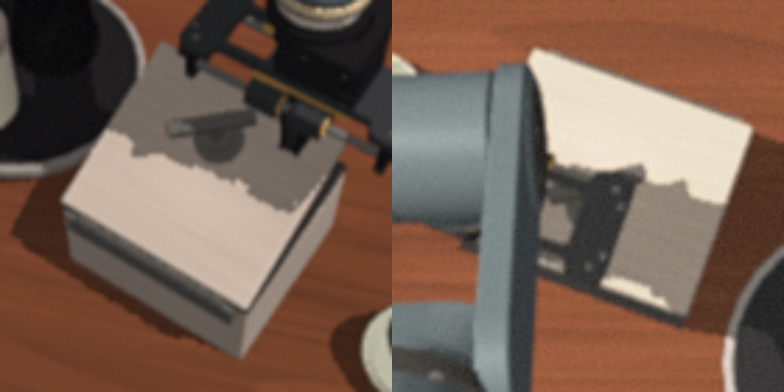

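The lid is down to roughly 0.35 and is sinking on its own. The tee is at (225,130) in the left crop. I'll lift away, let it sink, and line up over the tee.

Emit:
send_rows:
  commands:
    - [0, 0, 0, 0, 0, -2, 0]
    - [0, 0, 0, 0, 0, -4, 0]
    - [0, 0, 0, 0, 0, -4.35, 0]
    - [0, 0, 0, 0, 0, -4.35, 0]
    - [0, 0, -25.2, 0.3, 2.1, -4.35, 1]
    - [0, 0, -25.2, 0.3, 2.1, -4.35, 1]
    - [0, 0, -25.2, 0.3, 2.1, -4.35, 1]
    - [0, 0, -25.2, 0.3, 2.1, -4.35, 1]
    - [0, 0, -25.2, 0.3, 2.1, -4.35, 1]
    - [0, 0, -25.2, 0.3, 2.1, -4.35, 1]
    - [0, 0, -25.2, 0.3, 2.1, -4.35, 1]
    - [0, 0, -25.2, 0.3, 2.1, -4.35, 1]
    - [0, 0, -25.2, 0.3, 2.1, -4.35, 1]
    - [0, 0, -25.2, 0.3, 2.1, -4.35, 1]
    - [0, 0, -25.2, 0.3, 2.1, -4.35, 1]
    - [0, 0, -25.2, 0.3, 2.1, -4.35, 1]
    - [0, 0, -25.2, 0.3, 2.1, -4.35, 1]
    - [0, 0, -25.2, 0.3, 2.1, -4.35, 1]
    - [0, 0, -25.2, 0.3, 2.1, -4.35, 1]
    - [0, 0, -25.2, 0.3, 2.1, -4.35, 1]

```text
time_s: 7.17
position: [0.5139, 0.0751, 0.3004]
tcp_rot: [[-0.093, 0.996, 0.001], [0.996, 0.093, -0.0], [-0.0, 0.001, -1.0]]
force: [-0.7, 0.1, 0.1]
opening: 0.992
grasp_force: 0.0
```

Emit:
send_rows:
  commands:
    - [0, 0, -3, 0, 0, 0, 1]
    - [0, 0, -3, 0, 0, 0, 1]
    - [0, 0, -3, 0, 0, 0, 1]
    - [0, 0, -3, 0, 0, 0, 1]
    - [0, 0, -3, 0, 0, 0, 1]

```text
time_s: 7.58
position: [0.5138, 0.0752, 0.3003]
tcp_rot: [[-0.34, 0.941, 0.0], [0.941, 0.34, -0.0], [-0.0, 0.0, -1.0]]
force: [0.3, -0.7, 0.2]
opening: 0.999
grasp_force: 0.0
```

```bash
python3 - <<'E'
from h import *
from rig import optics,read_state
rows([(bx(-.115,0,.3),107)])
s=read_state();w=optics.capture("wrist");np.savez("wrist3.npz",P=s["position"],R=s["tcp_rot"],**w)
print(np.round(w["intrinsics"],1).tolist(),np.round(w["T_tool_cam"],3).tolist())
c=optics.capture("scene");np.savez("scene3.npz",**c)
cv2.imwrite("pics/two3.png",np.hstack([cv2.resize(w["image"],(480,300)),cv2.resize(c["image"][150:270,290:410],(300,300))]))
E
```

```text
7.5833 [0.5138 0.0752 0.3003] F [ 0.3 -0.7  0.2] 0.9986027330214665
[0.0, 0.0, 0.57, 0.04, -0.01, 0.01]
[[328.6, 0.0, 320.5], [0.0, 328.6, 196.7], [0.0, 0.0, 1.0]] [[-0.0, -0.971, -0.241, 0.065], [1.0, -0.0, 0.001, 0.001], [-0.001, -0.241, 0.971, -0.163], [0.0, 0.0, 0.0, 1.0]]
```

View pics/two3.png

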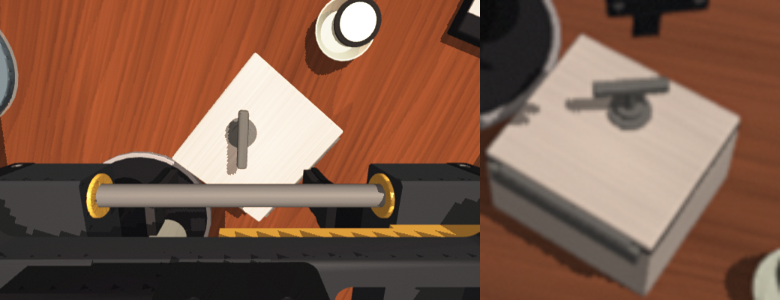

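The left (wrist) panel shows the bar upright from about (243,110) to (243,168), aligned with tool x. On the right, the lid is almost level. I'll measure the bar and the lid edge by pixel profile.

```bash
python3 - <<'E'
from h import *
w=np.load("wrist3.npz");g=cv2.cvtColor(w["image"],cv2.COLOR_BGR2GRAY).astype(int)
for r in (152,160,200,210,218):print(r,g[r,302:348:1].tolist())
for c in (322,325):print(c,g[138:158,c].tolist(),g[212:240,c].tolist())
E
```

```text
152 [242, 242, 241, 240, 241, 242, 243, 243, 243, 243, 244, 245, 245, 244, 243, 164, 83, 103, 112, 133, 134, 136, 139, 139, 137, 137, 139, 138, 121, 126, 223, 246, 243, 242, 242, 243, 244, 245, 245, 244, 243, 244, 244, 246, 246, 246]
160 [243, 243, 242, 243, 245, 248, 246, 206, 131, 128, 141, 141, 139, 140, 132, 76, 89, 111, 126, 132, 135, 135, 139, 139, 136, 135, 139, 134, 118, 96, 146, 168, 219, 245, 246, 245, 246, 246, 246, 246, 246, 244, 244, 244, 243, 244]
200 [241, 164, 148, 149, 148, 149, 148, 147, 150, 148, 148, 149, 146, 144, 100, 100, 116, 128, 134, 136, 137, 137, 136, 133, 133, 133, 128, 134, 221, 245, 246, 245, 244, 245, 245, 243, 242, 242, 243, 243, 243, 246, 246, 245, 244, 244]
210 [200, 159, 146, 143, 143, 144, 148, 151, 151, 151, 152, 153, 150, 118, 73, 104, 121, 135, 138, 139, 136, 136, 134, 131, 132, 132, 125, 152, 246, 244, 242, 243, 245, 246, 246, 244, 244, 245, 246, 246, 245, 245, 244, 244, 244, 244]
218 [243, 165, 146, 149, 153, 150, 147, 145, 148, 144, 143, 146, 144, 99, 82, 106, 125, 138, 139, 137, 137, 135, 134, 132, 135, 132, 135, 188, 247, 244, 244, 245, 245, 244, 244, 244, 243, 243, 243, 245, 246, 245, 244, 244, 245, 245]
322 [243, 243, 244, 246, 246, 244, 243, 242, 176, 105, 125, 138, 139, 136, 134, 133, 133, 135, 133, 132] [137, 137, 138, 139, 137, 137, 137, 137, 137, 137, 137, 131, 114, 199, 243, 244, 241, 243, 244, 243, 243, 242, 242, 242, 242, 241, 240, 241]
325 [246, 245, 243, 241, 240, 240, 243, 246, 207, 122, 121, 138, 141, 139, 139, 138, 139, 140, 139, 139] [132, 132, 132, 132, 132, 132, 132, 132, 133, 133, 132, 125, 112, 204, 243, 245, 243, 243, 243, 243, 243, 242, 241, 241, 242, 242, 243, 241]
```

```bash
cat >> h.py <<'E'
def wpt(w,p,z):
    d=np.linalg.solve(w["intrinsics"],[p[0],p[1],1]);T=w["T_tool_cam"]
    o=w["P"]+w["R"]@T[:3,3];d=w["R"]@T[:3,:3]@d;return o+d*(z-o[2])/d[2]
E
python3 - <<'E'
from h import *
w=np.load("wrist3.npz")
for z in (.163,.168):
    a=wpt(w,(324.5,146.5),z);b=wpt(w,(321.8,225),z);v=a-b;yaw=np.degrees(np.arctan2(v[1],v[0]))
    m=(a+b)/2;print(z,a,b,np.linalg.norm(v),"mid",m,"expected",bx(-.115,0,0)[:2],"yaw",yaw,"tee",2.4-np.radians(yaw+18.9))
# lid front +y corner in scene3 panel: (740,122)px -> crop
c=(290+(738-480)*.4,150+124*.4);print("corner",c,[(z,np.round((plane("scene",c,z)-H)@np.c_[ex,ey],4)) for z in(.112,.12,.13)])
rows([(np.r_[m[:2],.3],yaw),(np.r_[m[:2],.140],yaw)])
E
```

```text
0.163 [0.50549311 0.11222855 0.163     ] [0.52873049 0.0408712  0.163     ] 0.07504563616451498 mid [0.5171118  0.07654987 0.163     ] expected [0.51310018 0.0762505 ] yaw 108.03773713979453 tee 0.18451854187949568
0.168 [0.50527425 0.11263952 0.168     ] [0.52812485 0.0424699  0.168     ] 0.07379652014440656 mid [0.51669955 0.07755471 0.168     ] expected [0.51310018 0.0762505 ] yaw 108.0377371397946 tee 0.1845185418794948
corner (393.2, 199.6) [(0.112, array([-0.1622,  0.0988])), (0.12, array([-0.157 ,  0.1004])), (0.13, array([-0.1504,  0.1023]))]
7.6833 [0.5138 0.0752 0.3003] F [-0.1 -0.3 -0.7] 1.0010840168172543
[0.0, 0.0, 0.37, 0.04, 0.12, 0.01]
[0.0, 0.0, 0.37, 0.04, 0.12, 5.34]
```

Emit:
send_rows:
  commands:
    - [0, 0, 0.37, 0.05, 0.1, 0, 1]
    - [0, 0, 0.37, 0.05, 0.1, 1.3, 1]
    - [0, 0, 0.37, 0.05, 0.1, 2.6, 1]
    - [0, 0, 0.37, 0.05, 0.1, 3.7, 1]
    - [0, 0, 0.37, 0.05, 0.1, 4.6, 1]
    - [0, 0, 0.37, 0.05, 0.1, 5.3, 1]
    - [0, 0, 0.37, 0.05, 0.1, 5.3, 1]
    - [0, 0, 0.37, 0.05, 0.1, 5.3, 0.5]
    - [0, 0, 0.37, 0.05, 0.1, 5.3, 0]
    - [0, 0, 0.37, 0.05, 0.1, 5.3, 0]
    - [0, 0, 0.37, 0.05, 0.1, 5.3, 0]
    - [0, 0, 0.37, 0.05, 0.1, 5.3, 0]
    - [0, 0, 0.37, 0.05, 0.1, 5.3, 0]
    - [0, 0, 0.37, 0.05, 0.1, 5.3, 0]

```text
time_s: 8.85
position: [0.5163, 0.0777, 0.1418]
tcp_rot: [[-0.312, 0.95, 0.001], [0.95, 0.312, -0.0], [-0.0, 0.001, -1.0]]
force: [-0.2, 0.5, -0.0]
opening: 0.553
grasp_force: 0.0
```

Emit:
send_rows:
  commands:
    - [0, 0, 0, 0, 0, 0, 0]
    - [0, 0, 0, 0, 0, 0, 0]
    - [0, 0, 0, 0, 0, 0, 0]
    - [0, 0, 0, 0, 0, 0, 0]
    - [0, 0, 0, 0, 0, 0, 0]
    - [0, 0, 0, 0, 0, 0, 0]
    - [0, 0, 0, 0, 0, 0, 0]
    - [0, 0, 0, 0, 0, 0, 0]

```text
time_s: 9.52
position: [0.5155, 0.0776, 0.1411]
tcp_rot: [[-0.312, 0.95, -0.001], [0.95, 0.312, -0.0], [0.0, -0.001, -1.0]]
force: [-1.0, -1.0, 0.8]
opening: 0.139
grasp_force: 30.0
```

Gripped: opening 0.139 is about 12 mm, with 30 N on the pads. Turning through the first half.

Emit:
send_rows:
  commands:
    - [0, 0, 0.6, 0, 0, 0, 0]
    - [0, 0, 1.4, 0, 0, 0, 0]
    - [0, 0, 2.2, 0, 0, 0, 0]
    - [0, 0, 3.0, 0, 0, 0, 0]
    - [0, 0, 3.8, 0, 0, 0, 0]
    - [0, 0, 4.6, 0, 0, 0, 0]
    - [0, 0, 5.4, 0, 0, 0, 0]
    - [0, 0, 6.2, 0, 0, 0, 0]
    - [0, 0, 7.0, 0, 0, 0, 0]
    - [0, 0, 7.8, 0, 0, 0, 0]
    - [0, 0, 8.6, 0, 0, 0, 0]
    - [0, 0, 9.4, 0, 0, 0, 0]
    - [0, 0, 10.2, 0, 0, 0, 0]
    - [0, 0, 11.0, 0, 0, 0, 0]
    - [0, 0, 11.6, 0, 0, 0, 0]
    - [0, 0, 12.0, 0, 0, 0, 0]
    - [0, 0, 12.0, 0, 0, 0, 0]
    - [0, 0, 12.0, 0, 0, 0, 0]

```text
time_s: 11.02
position: [0.5163, 0.0773, 0.1411]
tcp_rot: [[0.666, 0.746, 0.0], [0.746, -0.666, -0.001], [-0.0, 0.001, -1.0]]
force: [0.3, -1.4, -2.0]
opening: 0.148
grasp_force: 30.0
```

Emit:
send_rows:
  commands:
    - [0, 0, 0, 0, 0, 0, 0.5]
    - [0, 0, 0, 0, 0, 0, 1]
    - [0, 0, 0, 0, 0, 0, 1]
    - [0, 0, 0, 0, 0, 0, 1]
    - [0, 0, 0, 0, 0, 0, 1]
    - [0, 0, 0, 0, 0, 0, 1]
    - [0, 0, 0, 0, 0, 0, 1]
    - [0, 0, 0, 0, 0, 0, 1]
    - [0, 0, 0, 0, 0, 0, 1]
    - [0, 0, 0, 0, 0, 0, 1]
    - [0, 0, 0, 0, 0, 0, 1]
    - [0, 0, 0, 0, 0, -1.3, 1]
    - [0, 0, 0, 0, 0, -2.6, 1]
    - [0, 0, 0, 0, 0, -3.9, 1]
    - [0, 0, 0, 0, 0, -5.3, 1]
    - [0, 0, 0, 0, 0, -5.3, 1]
    - [0, 0, 0, 0, 0, -5.3, 1]

```text
time_s: 12.43
position: [0.5178, 0.0776, 0.3032]
tcp_rot: [[0.667, 0.745, 0.007], [0.745, -0.667, -0.0], [0.004, 0.006, -1.0]]
force: [-0.9, 0.5, -1.9]
opening: 0.997
grasp_force: 0.0
```

```bash
python3 - <<'E'
from h import *
from rig import optics,read_state
s=read_state();w=optics.capture("wrist");np.savez("wrist4.npz",P=s["position"],R=s["tcp_rot"],**w)
print(s["time_s"],s["position"],np.degrees(np.arctan2(s["tcp_rot"][1][0],s["tcp_rot"][0][0])))
cv2.imwrite("pics/w4.png",cv2.resize(w["image"][110:250,240:420],None,fx=4,fy=4))
E
```

```text
12.4333 [0.51775041 0.07759904 0.30322072] 48.16502211630079
```

View pics/w4.png

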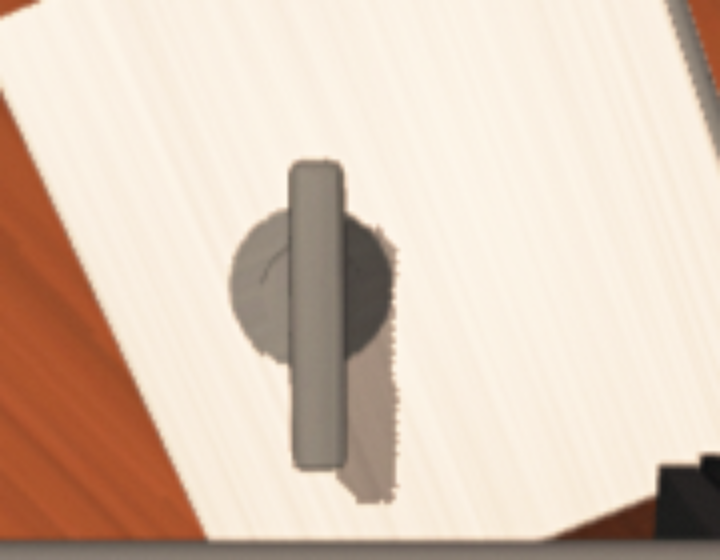

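The bar runs from (317,160) to (320,468) in the crop, so it stands at the half-turn angle (tee about 1.23) and is clear of the fingers.

```bash
python3 - <<'E'
from h import *
w=np.load("wrist4.npz")
a=wpt(w,(319.2,150),.168);b=wpt(w,(320,227),.168);v=a-b;yaw=np.degrees(np.arctan2(v[1],v[0]));m=(a+b)/2
print(m,yaw,np.linalg.norm(v),2.4-np.radians(yaw+18.9))
rows([((.516,.077,.141),yaw),((.516,.077,.141),yaw-15)])
R=w["R"];print("shift/unit",R.T@(-.002*ex+[0,0,-.0035])/.03)
E
```

```text
[0.51794313 0.07699158 0.168     ] 48.706240571431515 0.07326557687003196 1.2200485071331473
12.4833 [0.5161 0.0777 0.3009] F [-0.7  0.1  0.1] 1.0032260101119708
[0.02, -0.01, -0.11, -0.02, 0.01, 5.33]
[0.01, -0.01, 2.89, -0.02, 0.01, 5.33]
shift/unit [-0.02650216 -0.06206058  0.11619671]
```

Emit:
send_rows:
  commands:
    - [0, 0, -0.1, 0, 0, 1.3, 1]
    - [0, 0, -0.1, 0, 0, 2.6, 1]
    - [0, 0, -0.1, 0, 0, 3.7, 1]
    - [0, 0, -0.1, 0, 0, 4.6, 1]
    - [0, 0, -0.1, 0, 0, 5.3, 1]
    - [0, 0, -0.1, 0, 0, 5.3, 1]
    - [0, 0, -0.1, 0, 0, 5.3, 0]
    - [0, 0, -0.1, 0, 0, 5.3, 0]
    - [0, 0, -0.1, 0, 0, 5.3, 0]
    - [0, 0, -0.1, 0, 0, 5.3, 0]
    - [0, 0, -0.1, 0, 0, 5.3, 0]
    - [0, 0, -0.1, 0, 0, 5.3, 0]
    - [0, 0, -0.1, 0, 0, 5.3, 0]
    - [0, 0, -0.1, 0, 0, 5.3, 0]
    - [0, 0, -0.1, 0, 0, 5.3, 0]
    - [0, 0, -0.1, 0, 0, 5.3, 0]
    - [0, 0, -0.1, 0, 0, 5.3, 0]
    - [0, 0, -0.1, 0, 0, 5.3, 0]
    - [0, 0, -0.1, 0, 0, 5.3, 0]
    - [0, 0, -0.1, 0, 0, 5.3, 0]

```text
time_s: 14.15
position: [0.5163, 0.0774, 0.1411]
tcp_rot: [[0.661, 0.751, 0.0], [0.751, -0.661, -0.0], [-0.0, 0.0, -1.0]]
force: [1.0, -1.8, -1.4]
opening: 0.142
grasp_force: 30.1
```

Emit:
send_rows:
  commands:
    - [0, 0, 0.6, 0, 0, 0, 0]
    - [0, 0, 1.4, 0, 0, 0.01, 0]
    - [0, 0, 2.2, 0, -0.01, 0.02, 0]
    - [0, 0, 3.0, 0, -0.01, 0.03, 0]
    - [0, 0, 3.8, -0.01, -0.02, 0.04, 0]
    - [0, 0, 4.6, -0.01, -0.02, 0.05, 0]
    - [0, 0, 5.4, -0.01, -0.03, 0.06, 0]
    - [0, 0, 6.2, -0.01, -0.04, 0.07, 0]
    - [0, 0, 7.0, -0.02, -0.04, 0.08, 0]
    - [0, 0, 7.8, -0.02, -0.05, 0.09, 0]
    - [0, 0, 8.6, -0.02, -0.05, 0.1, 0]
    - [0, 0, 9.4, -0.02, -0.06, 0.11, 0]
    - [0, 0, 10.2, -0.03, -0.06, 0.12, 0]
    - [0, 0, 11.0, -0.03, -0.06, 0.12, 0]
    - [0, 0, 11.0, -0.03, -0.06, 0.12, 0]
    - [0, 0, 11.0, -0.03, -0.06, 0.12, 0]

```text
time_s: 15.48
position: [0.515, 0.0773, 0.1377]
tcp_rot: [[0.994, -0.108, 0.002], [-0.108, -0.994, -0.002], [0.002, 0.001, -1.0]]
force: [1.6, -4.9, -1.8]
opening: 0.146
grasp_force: 30.0
```

```bash
python3 -c "
from rig import read_state
import numpy as np
s=read_state();print(s['moment'],s['force'],np.degrees(np.arctan2(s['tcp_rot'][1][0],s['tcp_rot'][0][0])),s['opening'],s['joint_positions'])"
```

```text
[-0.96026886 -0.41470521  0.06386776] [ 1.62555777 -4.93523077 -1.83066081] -6.213876240787701 0.14602566170244627 [ -3.72330326  29.35586122 101.75739508  -0.1177187   48.79198796
  92.56812478]
```

Emit:
send_rows:
  commands:
    - [0, 0, 0.6, 0, 0, 0, 0]
    - [0, 0, 1.2, 0, 0, 0, 0]
    - [0, 0, 1.8, 0, 0, 0, 0]
    - [0, 0, 2.4, 0, 0, 0, 0]
    - [0, 0, 2.9, 0, 0, 0, 0]
    - [0, 0, 3.3, 0, 0, 0, 0]
    - [0, 0, 3.6, 0, 0, 0, 0]
    - [0, 0, 3.8, 0, 0, 0, 0]
    - [0, 0, 3.8, 0, 0, 0, 0]
    - [0, 0, 3.8, 0, 0, 0, 0]

```text
time_s: 16.32
position: [0.5148, 0.077, 0.1377]
tcp_rot: [[0.905, -0.426, 0.001], [-0.426, -0.905, -0.002], [0.002, 0.001, -1.0]]
force: [1.4, -6.2, -1.9]
opening: 0.148
grasp_force: 30.0
```

```bash
python3 -c "
from rig import read_state
import numpy as np
s=read_state();print(s['moment'],s['force'],np.degrees(np.arctan2(s['tcp_rot'][1][0],s['tcp_rot'][0][0])),s['opening'])"
```

```text
[-1.10985429 -0.17399421 -0.01912564] [ 1.40267359 -6.18829733 -1.91404661] -25.210424651013483 0.14754250665432567
```

Emit:
send_rows:
  commands:
    - [0, 0, 0, 0, 0, 0, 0.5]
    - [0, 0, 0, 0, 0, 0, 1]
    - [0, 0, 0, 0, 0, 0, 1]
    - [0, 0, 0, 0, 0, 0, 1]
    - [0, 0, 0, 0, 0, 0, 1]
    - [0, 0, 0, 0, 0, 0, 1]
    - [0, 0, 0, 0, 0, 0, 1]
    - [0, 0, 0, 0, 0, 0, 1]
    - [0, 0, 0, 0, 0, 0, 1]
    - [0, 0, 0, 0, 0, 0, 1]
    - [0, 0, 0, 0, 0, 0, 1]
    - [0, 0, 0, 0, 0, -1.3, 1]
    - [0, 0, 0, 0, 0, -2.6, 1]
    - [0, 0, 0, 0, 0, -3.9, 1]
    - [0, 0, 0, 0, 0, -5.4, 1]
    - [0, 0, 0, 0, 0, -5.4, 1]
    - [0, 0, 0, 0, 0, -5.4, 1]
    - [0, 0, 0, 0, 0, -5.4, 1]

```text
time_s: 17.82
position: [0.5136, 0.0782, 0.2994]
tcp_rot: [[0.904, -0.428, -0.0], [-0.428, -0.904, 0.0], [-0.0, 0.0, -1.0]]
force: [0.1, 0.6, -1.8]
opening: 1.004
grasp_force: 0.0
```

```bash
python3 - <<'E'
from h import *
from rig import optics,read_state
s=read_state();w=optics.capture("wrist");np.savez("wrist5.npz",P=s["position"],R=s["tcp_rot"],**w)
print(s["time_s"],s["position"],np.degrees(np.arctan2(s["tcp_rot"][1][0],s["tcp_rot"][0][0])))
c=optics.capture("scene")["image"]
a=cv2.resize(w["image"][110:250,240:420],(514,400));b=cv2.resize(c[90:290,220:450],None,fx=2,fy=2);b=b[:,170:450]
cv2.imwrite("pics/w5.png",np.hstack([a,b]))
o=C["scene"]["image"]
for n,(x,y,u,v) in dict(pots=(230,100,295,200),dish=(395,240,445,290)).items():print(n,cv2.absdiff(o[y:v,x:u],c[y:v,x:u]).mean())
E
```

```text
17.8167 [0.51358306 0.0782129  0.29944006] -25.34229547594294
pots 20.56779487179487
dish 2.1621333333333332
```

View pics/w5.png

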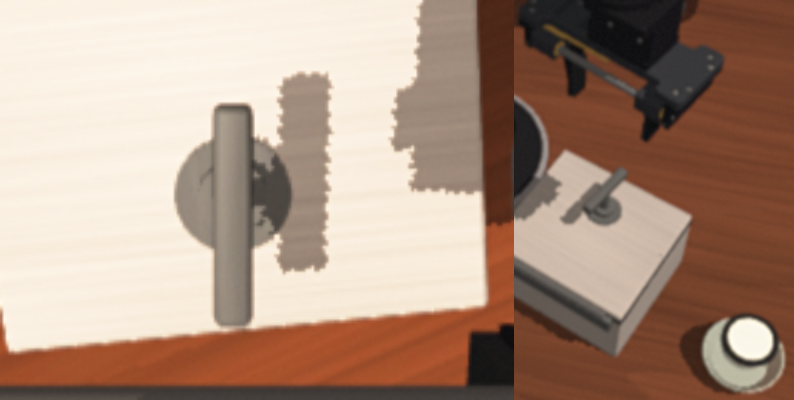

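The wrist view (left) shows the bar straight from (233,105) to (233,325), about 6° past the box axis, which puts the tee at about 2.5. The right view shows the lid flat and tight, with the gripper clear and the dish in place.

```bash
python3 -c "
from rig import bot
print(bot.hand_in())"
```

```text
the job is handed in; nothing more can be done
None
```

The lid was eased shut and the T-handle turned clockwise in two separate grips to its closed stop (about 2.5 rad), then released; I handed the job in at about 18 s, with the dish image unchanged and the moka pot, canister and cup never approached, though the arm blocked a final image check of those three.

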